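Couple the sieve shoe to the shaker drive

TASK

Couple the sieve shaker: draw the blue drawbar of the sieve shoe to the yellow drive unit, lower its hitch socket over the ball and, with the red latch lever still up, press the nose of the hitch fully home with a firm push of about 15 to 20 N for half a second. Then press the red lever all the way down, so that the hitch is latched, and let go. Go gently: do not ram or strain the hitch, the ball or the lever (no more than about 30 N), leave the drive unit where it stands, and leave the jar, the brush and the test sieve alone.

Things in the scene. Friction and masses are not known exactly. Their poses are not given: they have to be found in the camera images.
- shaker_bed: fixed base of the sieve shaker, white plate 240 x 410 x 12 mm with two steel guide rods; origin on the bench, 0.08 m in front (its -y) of the plate's end, on the machine's centre line; its -y axis is the direction in which the sieve shoe slides towards the drive
- shoe (a joint): travel of the sieve shoe (aluminium tray 200 x 240 x 50 mm on the guide rods) in m: 0 at the far end, 0.14 nearest the drive; slides freely with about 2.5 N of drag
- pivot (a point): the pin joint at the front of the sieve shoe that carries the drawbar, 100 mm above the bench, the same height as the ball's centre. About it the drawbar swings sideways easily (up to 0.4 rad either way), and up and down (0.08 rad below level to 0.40 rad above) with a stiff friction of about 1 Nm; a spring in the pin carries the bar's weight, so the bar stays at the height where it is left and must be pushed down (about 3 to 5 N at the nose until it meets the ball)
- drawbar: blue square tube 24 x 24 mm with the grey hitch socket at its end, 0.55 kg; origin at the pivot pin, the bar runs along its own -y axis, z is up from it; the tube's centre line lies 8 mm above the line from pivot to socket centre
- neck_grip (a point): middle of the free length of the neck, on the tube's centre line (24 mm wide, 24 mm high), 145 mm behind the socket's centre and 135 mm from the pivot; the tube is clear for 35 mm either way
- socket (a point): centre of the hitch socket, 280 mm from the pivot: it coincides with the ball's centre when the socket is fully home. Bell-shaped grey cup, 36 mm outside, bore 27.5 mm, flared to 35 mm at the mouth 7 mm below this point, closed on top; 22 mm from this point up to the flat top of the nose
- nose_top (a point): middle of the flat top of the grey nose (18 mm across), 22 mm above the socket's centre: the place to push the socket home
- lever (a joint): red latch lever on the hitch, in rad: 0 up (open), 0.75 fully down (latched) against its stop; needs about 6 N at its end all the way, and stays where it is left. Its jaw swings under the ball, so it closes fully only when the socket is home. The handle, 18 mm wide, points away from the drive along the drawbar
- lever_pin (a point): axis of the lever, 24 mm behind (pivot side of) the socket's centre and 12 mm above it; parallel to the drawbar's x axis
- lever_end (a point): point on the upper face of the red handle, 10 mm from its end, 71 mm from the pin. Fully down, the upper face is level, 27 mm above the pin, from 12 to 76 mm behind it, and this point lies 66 mm behind the pin; before that the handle stands up by 0.75 minus the joint value (rad), rising away from the drive. Pushing on the upper face, down and towards the pivot, along a circle about the pin, closes the lever
- lever_handle: the red handle of the latch lever with its web (origin at the lever pin)
- drive: yellow drive unit, 6 kg, standing loose on rubber feet; base plate 130 x 225 mm; origin on the bench right under the ball; the housing (112 mm high, black cap on it to 142 mm) lies to its own -y, beginning 60 mm from the ball
- ball (a point): centre of the steel hitch ball, diameter 25 mm, 100 mm above the bench, on a 12 mm stud on the drive's steel tongue (its top 74 mm above the bench)
- sample_jar: amber sample jar with white cap, 56 mm across, 85 mm high, standing; origin under its foot
- brush: flat brush lying on the bench, 170 mm long; origin under its middle
- test_sieve: round steel test sieve, 106 mm across, 42 mm high; origin under its centre

How it is judged:
By the outcome, as a careful person would: the job done as asked, in the order asked, and still so for the second after the job is handed in, with the robot touching nothing.
It also fails if it takes over 72 s, if anything falls off the work surface, if the arm or the gripper's body presses on something with over 40 N, if the wrist force passes 120 N, or if a joint passes its speed limit or range.

ROBOT

A 7-joint arm with a two-finger parallel gripper is mounted at the origin on the work surface. World frame = base frame: x ahead of the robot, y to its left, z up, the work surface at z = 0. Lengths are in mm, angles in rad, forces in N, time in s.
With the tool pointing down it reaches from about 350 to 900 mm from the base axis. Payload 19.9 kg.
Tool frame: the origin (TCP) lies between the finger pads; the fingertips stand 25 mm ahead of it and the grasp point (between the pads) lies 6 mm ahead of it; z points along the fingers, y is the line along which they close (so a half turn about z gives the same grasp; the last joint's range is limited). The gripper opens to 85 mm and grips with 20 to 120 N. Pads are 22 mm wide; open, the fingers measure 114 mm over their backs; the gripper's body (76 mm by 85 mm) begins 54 mm behind the grasp point. The pads swing forward as they close: fully open they stand 13 mm farther back than shut.
Start: joints at [-1.359, 0.417, -0.01, 1.614, 0.005, 1.111, -0.053], TCP at [156.312, 605.12, 256.26] pointing down, gripper open.
Joint ranges: [-2.81, 2.81], [-0.39, 2.02], [-1.27, 1.25], [0.06, 2.57], [-1.19, 4.33], [0.19, 2], [-2.82, 2.82]. Speed limits (rad/s): [1.89, 1.89, 2.39, 2.39, 3.01, 3.01, 3.01].

INTERFACE

Orientations are given as a unit quaternion [w, x, y, z].
In Python, from plant import sense, get_image, close_job gives the robot as it stands.
- The arm moves only by the tool send_rows, never from a script. Its argument "deltas" is a list of rows, each a list of 5 numbers: the closure, from 0 (fully open) to 1 (shut), then the shift along the tool's x, y, z each as a share of 0.15 m, from -1 to 1, then the turn about the tool's z as a share of 180 degrees, from -1 to 1. In form: [[gripper, x, y, z, spin], ...]. A call has 1 to 12 rows; each row is the pose to reach, as a shift and turn from the pose commanded when the call began, along the tool's axes at that moment, turning the shorter way round; what a row does not reach only later rows make up. A row lasts 1/8 s, in which the tool goes at most 62.5 mm and 10.7 degrees, less where a joint would pass 70% of its speed; a pose out of reach is approached as far as the arm can. A call with a number of a shift or a turn outside -1 to 1 is refused whole. A call with a gripper value outside its range is refused whole. The fingers move at their own pace and stop on an object; "newtons" is the grip in N (left out, the last holds). Time passes only in rows, so rows that repeat a pose let the fingers close. It gives the time, the measured TCP pose, the force, the opening and the grip force at its end, in the units of the state.
- sense(): the state, without advancing time (a new reading comes with each control period).
- get_image(name): name is "scene" or "side" or "wrist"; returns a dict with "pixels" (384x512x3 uint8, red, green, blue), "fx", "fy", "cx", "cy" (pixels), "origin" and "attitude" of the camera in the world; the wrist camera has in their place "hand_eye" (4x4, takes a point from camera to tool coordinates, whose origin is the TCP and whose axes are the flange's). Camera axes: x right, y up, looking along -z (the intrinsics and any distortion apply to the point x, -y, -z); pixel columns grow to the right and rows downward; lengths in mm; the calibration is good to about 2 mm. The wrist camera is an equidistant fisheye: a pixel r from the principal point sees the ray r / f radians off the axis. A picture is of the moment at which its call begins: read the wrist's pose just before it. There is no depth.
- close_job(): hands the job in; it is judged then, once.
The state is a dict: "clock": time; "joint_pos": joint angles; "dq": joint speeds; "joint_torque": joint torques, N m; "tool_pos": TCP position; "tool_rot": TCP orientation; "contact_force": force on the tool from outside, world axes, zero at the start; "moment": the same for the moment, N m; "gripper_width": finger opening in mm; "grip_force": force on a finger pad.
Only numpy, scipy, OpenCV 4.12 (cv2) and the standard library are available. Lean on these libraries where they do the work, as an engineer would, in place of code of your own. Each camera call takes 0.05 s, during which the arm holds its last target. There are 200 camera calls.

## Working session

There is one attempt and no reset: what is moved stays moved. The work goes in short steps, Python scripts to look and compute and a tool call to move; the robot and the scene stay as the last step left them, time stands still between calls to the robot, and variables do not carry over. Pictures are saved under pics/ and viewed, at most 10 in all, crops included, and the job is handed in when it is done.

Besides the shell and the picture viewer there is one more tool, called after ">>>" as name(argument=value, ...) on one line, values as JSON. send_rows: Moves the arm, as the interface text tells. Its arguments: {"type":"object","properties":{"deltas":{"type":"array","items":{"type":"array","items":{"type":"number","minimum":-1,"maximum":1}}},"newtons":{"type":"number"}},"required":["deltas"]}

```bash
mkdir -p pics; python3 - <<'E'
from plant import sense,get_image
import cv2,numpy as np
s=sense();print(s)
for n in("scene","side","wrist"):
    d=get_image(n);np.save("pics/%s0.npy"%n,d,allow_pickle=True)
    cv2.imwrite("pics/%s0.png"%n,cv2.resize(d["pixels"][:,:,::-1],(800,600),interpolation=cv2.INTER_CUBIC))
    print(n,{k:v for k,v in d.items() if k!="pixels"})
E
```

```text
{'clock': 0.0, 'joint_pos': array([-1.35949265,  0.4180161 , -0.01027407,  1.61418217,  0.0046681 ,
        1.11071026, -0.05302627]), 'dq': array([ 2.18872743e-04, -7.74326663e-04, -8.71398440e-04,  1.69472746e-04,
       -6.76997577e-04, -9.32430402e-05, -1.67212618e-04]), 'joint_torque': array([ 1.22200754e-04, -8.64461231e+01,  6.78849220e-01, -4.34888291e+01,
        1.90679706e-02,  7.44691584e-03,  6.75738215e-05]), 'tool_pos': array([156.26018759, 604.81404501, 255.63072513]), 'tool_rot': array([-4.27299138e-05,  1.26094557e-01,  9.92018017e-01, -6.44589066e-04]), 'contact_force': array([0.42426633, 0.76721327, 0.25784872]), 'moment': array([-0.02691634,  0.04369863, -0.01062395]), 'grip_force': 0.0, 'gripper_width': 85.59557174782474}
scene {'fx': 475.93259656671484, 'fy': 475.93259656671484, 'cx': 257.51665208601554, 'cy': 195.9275083348101, 'origin': array([1254.31272104,  361.36991199,  702.8984257 ]), 'attitude': array([0.47246949, 0.2336704 , 0.36611219, 0.76689803])}
side {'fx': 432.4312935749793, 'fy': 432.4312935749793, 'cx': 254.46284997638784, 'cy': 184.5779927890374, 'origin': array([258.43032495, 606.75754096, 740.87842501]), 'attitude': array([-0.24751299, -0.10377965,  0.39638999,  0.87797612])}
wrist {'fx': 297.3186396354542, 'fy': 297.3186396354542, 'cx': 256.2765525318391, 'cy': 191.0685282257564, 'hand_eye': array([[ 5.50419916e-04,  9.59509717e-01,  2.81674989e-01,
         7.28254854e+01],
       [ 9.99999822e-01, -4.63255320e-04, -3.76042749e-04,
        -7.65477361e-01],
       [-2.30329235e-04,  2.81675146e-01, -9.59509801e-01,
        -1.17752167e+02],
       [ 0.00000000e+00,  0.00000000e+00,  0.00000000e+00,
         1.00000000e+00]])}
```

View pics/scene0.png

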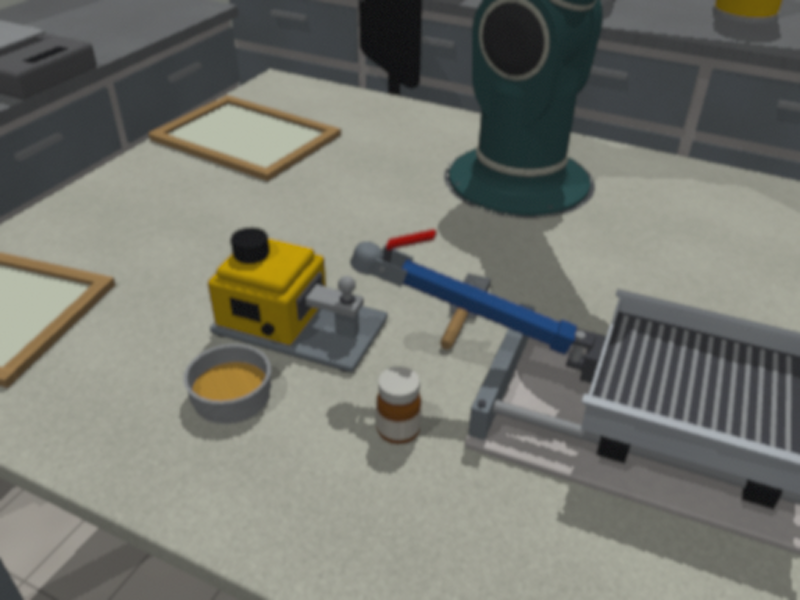

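View pics/side0.png

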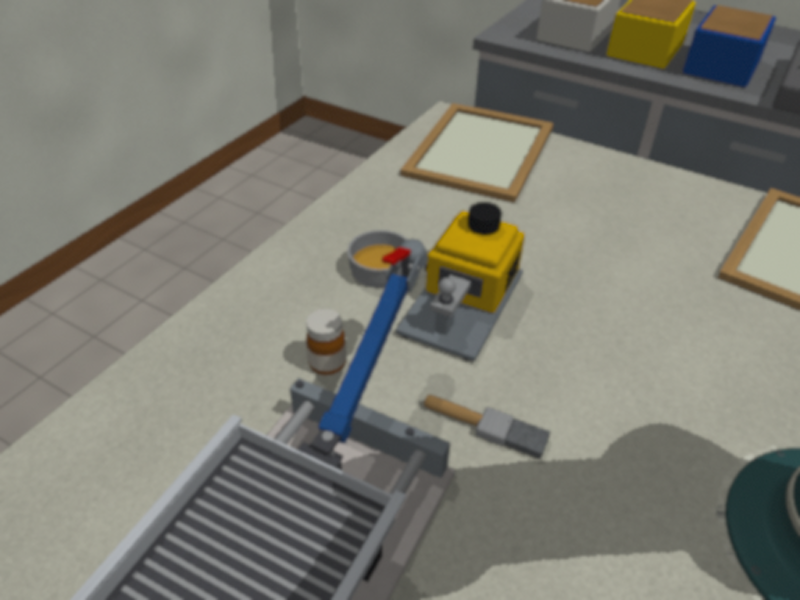

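```bash
python3 - <<'E'
import cv2,numpy as np
for n,(x,y,w,h),f in(("scene",(210,130,200,150),4),("side",(190,140,150,112),5)):
    d=np.load("pics/%s0.npy"%n,allow_pickle=True).item()["pixels"][y:y+h,x:x+w,::-1]
    im=cv2.resize(d,None,fx=f,fy=f,interpolation=cv2.INTER_CUBIC)
    for i in range(0,w,10): cv2.line(im,(i*f,0),(i*f,8 if i%50 else 20),(255,255,255),1); (i%50==0) and cv2.putText(im,str(x+i),(i*f+2,30),0,.45,(0,0,0),1)
    for i in range(0,h,10): cv2.line(im,(0,i*f),(8 if i%50 else 20,i*f),(255,255,255),1); (i%50==0) and cv2.putText(im,str(y+i),(22,i*f+5),0,.45,(0,0,0),1)
    cv2.imwrite("pics/c_%s.png"%n,im)
E
```

```text
(no output)
```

View pics/c_scene.png

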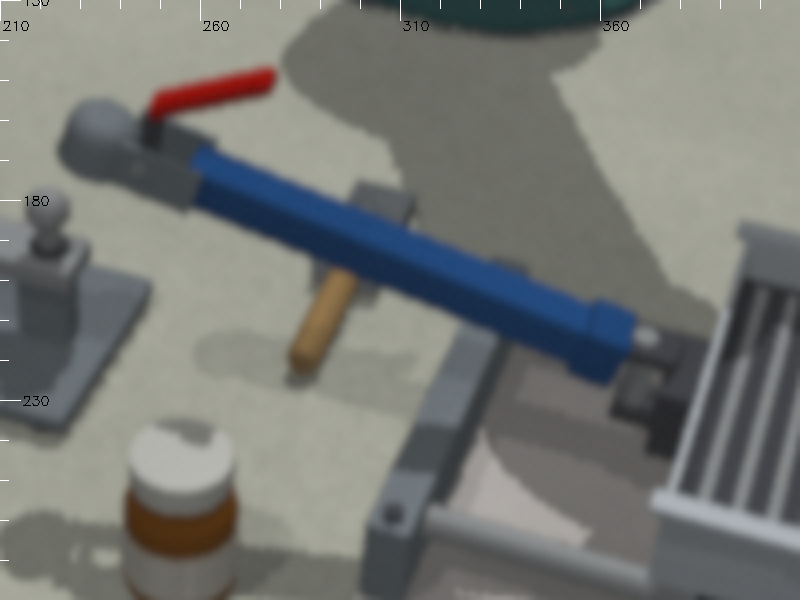

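View pics/c_side.png

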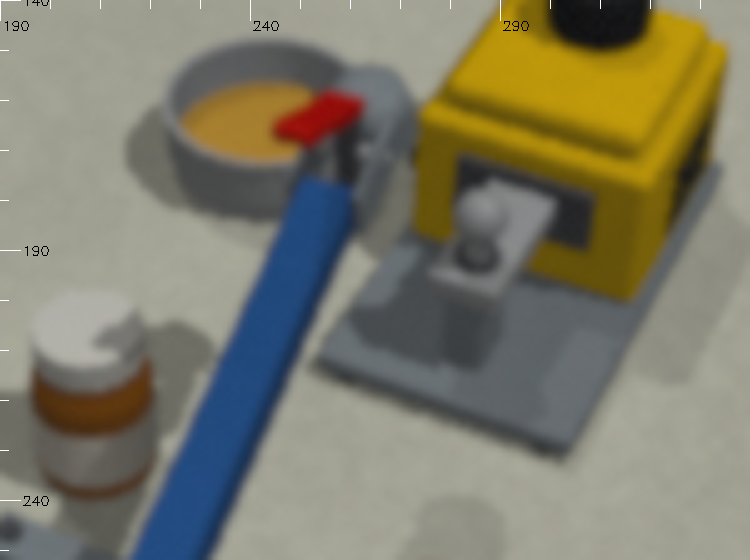

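```bash
cat >h.py <<'E'
import numpy as np
from scipy.spatial.transform import Rotation as R
def rot(q): return R.from_quat([q[1],q[2],q[3],q[0]])
def ray(d,u,v):
    r=rot(d["attitude"]).apply([(u-d["cx"])/d["fx"],-(v-d["cy"])/d["fy"],-1]);return d["origin"],r/np.linalg.norm(r)
def tri(*obs):
    A=0;b=0
    for d,u,v in obs:
        o,r=ray(d,u,v);P=np.eye(3)-np.outer(r,r);A=A+P;b=b+P@o
    x=np.linalg.solve(A,b)
    e=[np.linalg.norm(np.cross(x-ray(d,u,v)[0],ray(d,u,v)[1])) for d,u,v in obs]
    return x,e
def atz(d,u,v,z):
    o,r=ray(d,u,v);return o+r*(z-o[2])/r[2]
def proj(d,p):
    c=rot(d["attitude"]).inv().apply(np.asarray(p)-d["origin"]);return d["cx"]+d["fx"]*c[0]/-c[2],d["cy"]-d["fy"]*c[1]/-c[2]
def ld(n): return np.load("pics/%s.npy"%n,allow_pickle=True).item()
E
python3 - <<'E'
from h import *
a=ld("scene0");b=ld("side0");np.set_printoptions(precision=1,suppress=True)
for n,p,q in(("ball",(222,182.25),(286.4,182.6)),("nose",(235,163),(266,161)),("leverend",(278,149),(246.5,166)),("tubefronttop",(260.5,171),(255,176.6)),("collar",(360,215),(214.4,272))):
    print(n,*tri((a,*p),(b,*q)))
print("ball z100",atz(a,222,182.25,100),atz(b,286.4,182.6,100))
# bed front beam / rods: scene plate corner, drive plate corners (full img)
print("drive plate corners (z~10)",atz(a,225,236.5,12),atz(a,248,202,12),atz(b,254,213,12),atz(b,302,231,12))
# shoe tray front top corners
print("tray",tri((a,377/1,326/1.5625*1.0) ,(b,0,0)) if 0 else "", atz(a,620/1.5625,292/1.5625,100),atz(a,590/1.5625,398/1.5625,100),atz(b,238/1.5625,420/1.5625,100),atz(b,400/1.5625,497/1.5625,100))
print("jar",atz(a,399/1.5625,378/1.5625,85),"beam",tri((a,308,252),(b,296/1.5625,386/1.5625)),)
E
```

```text
ball [565.5 -56.2 101.2] [np.float64(1.161406381530167), np.float64(1.1614063815301057)]
nose [593.7  -8.3 183. ] [np.float64(1.3839219003228702), np.float64(1.3839219003228793)]
leverend [586.3  78.1 234.6] [np.float64(0.5109141074302008), np.float64(0.510914107430226)]
tubefronttop [589.4  43.7 179.3] [np.float64(2.233414375177516), np.float64(2.23341437517771)]
collar [553.9 238.1 116.6] [np.float64(0.47434343449944355), np.float64(0.4743434344994013)]
ball z100 [565.2 -55.6 100. ] [566.2 -59.  100. ]
drive plate corners (z~10) [626.9 -16.6  12. ] [502.9 -26.1  12. ] [622.4 -13.6  12. ] [500.3 -22.2  12. ]
tray  [411.2 277.5 100. ] [624.6 294.5 100. ] [662.  281.3 100. ] [449.4 268.3 100. ]
jar [680.2  80.7  85. ] beam (array([652.4, 180.6,  73. ]), [np.float64(6.35796517115561), np.float64(6.357965171155522)])
```

Scene crop: ball at (222,182), nose at (235,163), lever tip at (278,149). Side crop: ball at (286,183), nose at (266,161). The bar is raised about 0.22 rad and swung to +x. Next I move to hover over the neck.

>>> send_rows(deltas=[[0,-0.25,-0.16,0,0],[0,-0.6,-0.4,0,0],[0,-1,-0.66,0,0]])

```text
clock: 0.52
tool_pos: [270.8, 477.7, 256.1]
tool_rot: [-0.0, 0.126, 0.992, -0.0]
contact_force: [1.4, 0.6, -0.1]
gripper_width: 85.3
grip_force: 0.0
```

>>> send_rows(deltas=[[0,-0.35,-0.24,0,0],[0,-0.7,-0.46,0,0],[0,-1,-0.66,0,0]])

```text
clock: 0.9
tool_pos: [391.7, 343.9, 256.4]
tool_rot: [0.0, 0.126, 0.992, -0.0]
contact_force: [0.4, 0.2, -0.9]
gripper_width: 85.2
grip_force: 0.0
```

>>> send_rows(deltas=[[0,-0.35,-0.24,0,0.05],[0,-0.7,-0.46,0,0.1],[0,-1,-0.66,0,0.15],[0,-1,-0.66,0,0.2],[0,-1,-0.66,0,0.25],[0,-1,-0.66,0,0.3],[0,-1,-0.66,0,0.34],[0,-1,-0.66,0,0.368],[0,-1,-0.66,0,0.368]])

```text
clock: 2.02
tool_pos: [510.7, 212.6, 256.1]
tool_rot: [0.0, 0.647, 0.762, -0.0]
contact_force: [-0.7, 0.8, 0.0]
gripper_width: 85.3
grip_force: 0.0
```

```bash
cat >>h.py <<'E'
def go(s,target,yaw_x=None):
    "shares for tool move to world TCP target (from measured pose); yaw_x: wanted world angle (deg) of tool x"
    r=rot(s["tool_rot"]);d=r.inv().apply(np.asarray(target)-s["tool_pos"])/150
    x=r.apply([1,0,0]);a=np.degrees(np.arctan2(x[1],x[0]))
    sp=None if yaw_x is None else ((a-yaw_x+180)%360-180)/180
    return d,a,sp
def wray(d,s,u,v):
    x,y=u-d["cx"],v-d["cy"];t=np.hypot(x,y)/d["fx"];ph=np.arctan2(y,x)
    c=np.array([np.sin(t)*np.cos(ph),-np.sin(t)*np.sin(ph),-np.cos(t)])
    r=rot(s["tool_rot"]);H=d["hand_eye"];return s["tool_pos"]+r.apply(H[:3,3]),r.apply(H[:3,:3]@c)
def watz(d,s,u,v,z):
    o,r=wray(d,s,u,v);return o+r*(z-o[2])/r[2]
def wproj(d,s,p):
    r=rot(s["tool_rot"]);H=d["hand_eye"];c=H[:3,:3].T@(r.inv().apply(np.asarray(p)-s["tool_pos"])-H[:3,3])
    t=np.arctan2(np.hypot(c[0],c[1]),-c[2]);ph=np.arctan2(-c[1],c[0]);return d["cx"]+d["fx"]*t*np.cos(ph),d["cy"]+d["fx"]*t*np.sin(ph)
def snap(n,cam="wrist",f=1.5625,crop=None):
    import cv2
    from plant import sense,get_image
    s=sense();d=get_image(cam);d["s"]=s;np.save("pics/%s.npy"%n,d,allow_pickle=True)
    im=d["pixels"][:,:,::-1];x=y=0
    if crop: x,y,w,h=crop;im=im[y:y+h,x:x+w]
    h,w=im.shape[:2]
    im=cv2.resize(im,None,fx=f,fy=f,interpolation=cv2.INTER_CUBIC)
    for i in range(0,w,10): cv2.line(im,(int(i*f),0),(int(i*f),8 if i%50 else 20),(255,255,255),1); (i%50==0) and cv2.putText(im,str(x+i),(int(i*f)+2,30),0,.45,(0,0,255),1)
    for i in range(0,h,10): cv2.line(im,(0,int(i*f)),(8 if i%50 else 20,int(i*f)),(255,255,255),1); (i%50==0) and cv2.putText(im,str(y+i),(22,int(i*f)+5),0,.45,(0,0,255),1)
    cv2.imwrite("pics/%s.png"%n,im);return d,s
E
python3 - <<'E'
from h import *
d,s=snap("w1");print(s["clock"],s["tool_pos"],s["contact_force"],s["joint_pos"],go(s,[568,147,256],99.2))
E
```

```text
2.025 [510.68109041 212.57002477 256.12803253] [-0.65749614  0.76562343  0.01888419] [-0.80570592  0.30776192  0.43358733  1.807092   -0.14624494  1.05866878
 -0.15556285] (array([-0.49320047,  0.30636452,  0.00091287]), np.float64(99.31122784668742), np.float64(0.000617932481596818))
```

View pics/w1.png

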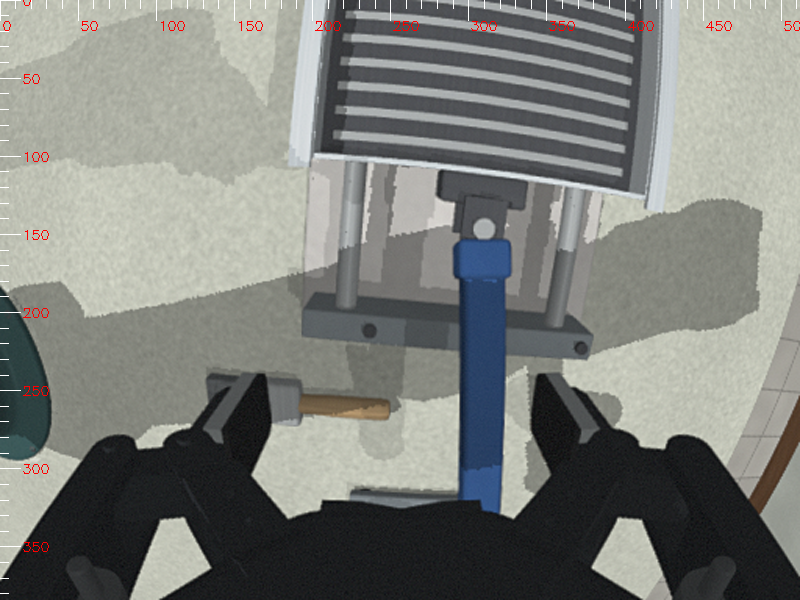

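Wrist view: pivot pin at (309.8,146.6); tube runs down at columns ~309→307.5; guide rods at (227,106)→(221.5,195) and (368,122)→(356,206).

```bash
python3 - <<'E'
from h import *
np.set_printoptions(precision=1,suppress=True)
d=ld("w1");s=d["s"]
for z in(100,112,120): print("pin",z,watz(d,s,309.8,146.6,z))
for u,v in((227.2,106),(221.5,195),(368,122),(356,206)): print("rod",watz(d,s,u,v,60))
P=watz(d,s,309.8,146.6,112)
for e in(.2,.23,.26):
  for u,v in((308.8,179),(307.5,314)):
    # intersect ray with tube top plane: height above pivot line 20
    o,r=wray(d,s,u,v)
    for k in range(20):
        L=130 if k==0 else np.hypot(*(p-P)[:2]); p=o+r*((100+L*np.tan(e)+20/np.cos(e)-o[2])/r[2])
    print(e,p,"L",L,"yaw",np.arctan2((p-P)[0],-(p-P)[1]))
E
```

```text
pin 100 [553.1 254.4 100. ]
pin 112 [550.7 255.6 112. ]
pin 120 [549.1 256.5 120. ]
rod [467.7 278.4  60. ]
rod [475.4 181.2  60. ]
rod [620.9 289.8  60. ]
rod [630.  192.9  60. ]
0.2 [552.8 229.1 125.8] L 26.606666594357847 yaw 0.07680867977976015
0.2 [576.8 104.8 151.4] L 153.062302331715 yaw 0.17152498132077695
0.23 [552.5 229.3 126.7] L 26.393728844113173 yaw 0.06963727243986727
0.23 [575.4 108.1 155.6] L 149.56424764344166 yaw 0.16559035435486985
0.26 [552.3 229.5 127.7] L 26.17803661714514 yaw 0.06220552930160307
0.26 [573.9 111.3 159.6] L 146.16349469708246 yaw 0.15953906766742482
```

```bash
python3 - <<'E'
from h import *
s=ld("w1")["s"];print(go(s,[570,142,141],100))
E
```

```text
(array([-0.52800331,  0.31438068,  0.76758827]), np.float64(99.31122784668742), np.float64(-0.0038265119628476895))
```

>>> send_rows(deltas=[[0,-0.25,0.15,0,-0.004],[0,-0.53,0.314,0.1,-0.004],[0,-0.53,0.314,0.4,-0.004],[0,-0.53,0.314,0.65,-0.004],[0,-0.53,0.314,0.768,-0.004],[0,-0.53,0.314,0.768,-0.004]])

```text
clock: 2.82
tool_pos: [569.9, 141.6, 140.7]
tool_rot: [-0.0, 0.642, 0.766, -0.001]
contact_force: [0.2, 0.4, 1.1]
gripper_width: 85.5
grip_force: 0.0
```

>>> send_rows(deltas=[[0.3,0,0,0,0],[0.5,0,0,0,0],[0.7,0,0,0,0],[0.8,0,0,0,0],[0.85,0,0,0,0],[0.85,0,0,0,0]], newtons=30)

```text
clock: 3.58
tool_pos: [570.3, 141.7, 141.5]
tool_rot: [0.0, 0.643, 0.766, 0.0]
contact_force: [-0.8, 0.3, 6.7]
gripper_width: 23.8
grip_force: 32.4
```

```bash
python3 - <<'E'
from h import *
d,s=snap("w2");print(s["clock"],s["tool_pos"],s["contact_force"],s["moment"],s["gripper_width"],s["grip_force"])
d,s=snap("s2","scene",4,(200,120,200,150))
d,s=snap("d2","side",5,(190,130,150,118))
E
```

```text
3.575 [570.30277701 141.73341571 141.5343361 ] [-0.77483338  0.32541148  6.71888999] [ 0.00863942  0.60501655 -0.14606158] 23.77846572679617 32.4317193031311
```

View pics/s2.png

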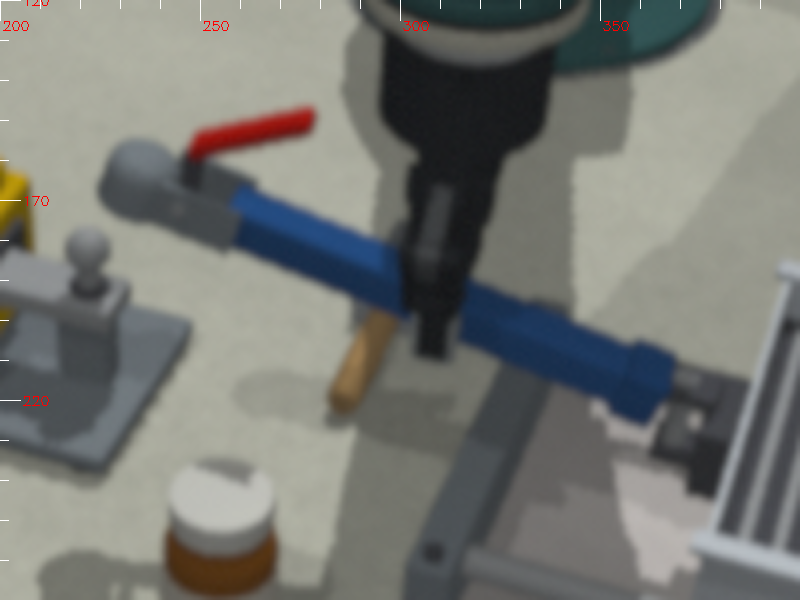

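Gripped on the tube (23.8 mm). Scene crop: ball (222,182), nose (235,165), jar clear. Drawing it to the drive.

```bash
python3 - <<'E'
from h import *
s=ld("w2")["s"];print(go(s,[557.7,107,141.5],92.7))
E
```

```text
(array([-2.13458467e-01, -1.22934344e-01,  1.49829845e-04]), np.float64(99.99540792612669), np.float64(0.04053004403403722))
```

>>> send_rows(deltas=[[0.85,-0.02,-0.012,0,0.004],[0.85,-0.05,-0.03,0,0.01],[0.85,-0.08,-0.045,0,0.016],[0.85,-0.11,-0.062,0,0.022],[0.85,-0.14,-0.08,0,0.028],[0.85,-0.17,-0.097,0,0.033],[0.85,-0.2,-0.115,0,0.038],[0.85,-0.213,-0.123,0,0.0405],[0.85,-0.213,-0.123,0,0.0405]])

```text
clock: 4.85
tool_pos: [557.5, 106.4, 141.1]
tool_rot: [0.0, 0.69, 0.723, -0.0]
contact_force: [1.3, -2.5, 1.3]
gripper_width: 23.6
grip_force: 30.6
```

```bash
python3 - <<'E'
from h import *
import cv2
d,s=snap("w3");print(s["clock"],s["tool_pos"],s["contact_force"],s["moment"],s["gripper_width"],s["grip_force"])
snap("s3","scene",4,(200,130,100,75))
snap("d3","side",4,(240,130,100,75))
snap("w3","wrist",1.0)
a=cv2.imread("pics/s3.png");b=cv2.imread("pics/d3.png");w=cv2.imread("pics/w3.png")
c=np.zeros((600,800,3),np.uint8);c[:300,:400]=a;c[:300,400:]=b;c[300:600,:512]=w[:300];cv2.imwrite("pics/m3.png",c)
E
```

```text
4.85 [557.51340841 106.38208245 141.0757553 ] [ 1.32689372 -2.51910321  1.32180188] [-0.36929551 -0.81862107  0.08516343] 23.608991766098768 30.632264614105225
```

View pics/m3.png

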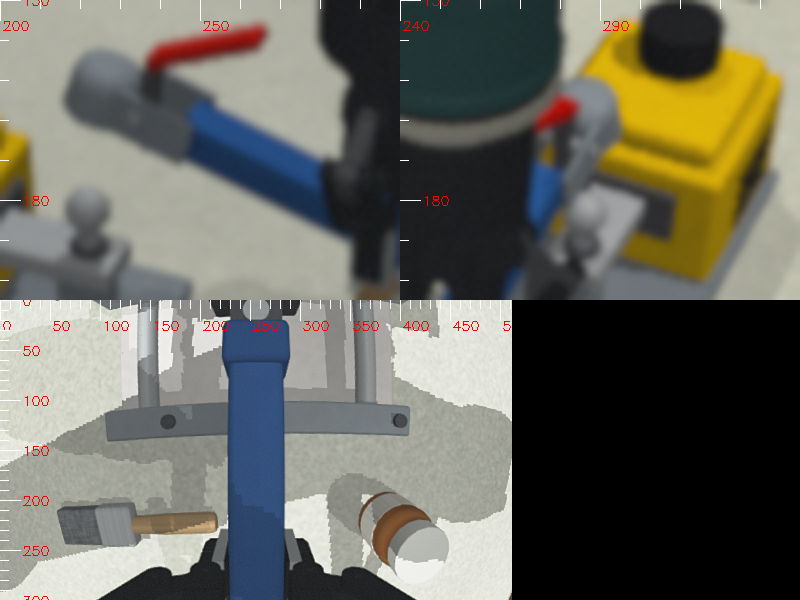

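```bash
python3 - <<'E'
from h import *
np.set_printoptions(precision=1,suppress=True)
a=ld("s3");b=ld("d3");w=ld("w3")
print(tri((a,225,152),(b,287.5,154.5)), "ball again",tri((a,222,182),(b,286.5,183)))
# pin now in wrist (center ~ 256,308-300)
print(watz(w,w["s"],252,9,112))
B=np.array([565.5,-57,100])
for e in(.2,.23,.26,.29):
    for psi,P in((.047,np.array([552.3,222.6,100])),):
        f=np.array([np.sin(psi)*np.cos(e),-np.cos(psi)*np.cos(e),np.sin(e)]);u=np.array([-np.sin(psi)*np.sin(e),np.cos(psi)*np.sin(e),np.cos(e)])
        S=P+280*f
        h=np.array([np.cos(psi),np.sin(psi),0])
        print(e,"S",S,"noseTop",proj(a,S+22*u),proj(b,S+22*u),"cupC",proj(a,S+4*u),proj(b,S+4*u),"levend",proj(a,P+226*f+76.7*u))
# tube centreline in wrist: left/right edge mean at rows 70,250
for (u,v),z in(((256,75),122),((256,290),140)): print(watz(w,w["s"],u,v,z))
E
```

```text
(array([565.7, -47.7, 182.7]), [np.float64(4.039330165154188), np.float64(4.039330165154203)]) ball again (array([564.9, -56.2, 100.9]), [np.float64(0.6194771935175154), np.float64(0.6194771935176295)])
[548.2 227.2 112. ]
0.2 S [565.2 -51.5 155.6] noseTop (np.float64(224.4303170461245), np.float64(152.4758503398778)) (np.float64(286.57449190842414), np.float64(158.49842670411573)) cupC (np.float64(223.1202874498755), np.float64(159.37560278209915)) (np.float64(286.7659102911706), np.float64(164.0849067529588)) levend (np.float64(253.7101836530609), np.float64(141.31330883724485))
0.23 S [565.1 -49.7 163.8] noseTop (np.float64(225.4012146947384), np.float64(149.35498421818937)) (np.float64(286.3213455146343), np.float64(156.09150538814507)) cupC (np.float64(223.83506545733258), np.float64(156.22673282976822)) (np.float64(286.62748907700563), np.float64(161.57978810294853)) levend (np.float64(255.5167837570697), np.float64(138.9839132822304))
0.26 S [565.  -47.7 172. ] noseTop (np.float64(226.49426474225334), np.float64(146.25638697550696)) (np.float64(286.0123481375396), np.float64(153.73827687478158)) cupC (np.float64(224.66854439494762), np.float64(153.09411329584495)) (np.float64(286.4357213924142), np.float64(159.12320540592768)) levend (np.float64(257.4312886268798), np.float64(136.70202696145776))
0.29 S [564.9 -45.4 180.1] noseTop (np.float64(227.71082944879484), np.float64(143.18305254284718)) (np.float64(285.6463406805504), np.float64(151.4413300360987)) cupC (np.float64(225.6222082194448), np.float64(149.98053980735574)) (np.float64(286.18950206840685), np.float64(156.71752826467187)) levend (np.float64(259.4536459596855), np.float64(134.47064047845524))
[551.9 191.9 122. ]
[556.5  93.1 140. ]
```

```bash
cat >fit.py <<'E'
from h import *
from scipy.optimize import least_squares
def pose(q):
    psi,e=q[2:4];P=np.array([q[0],q[1],100])
    f=np.array([np.sin(psi)*np.cos(e),-np.cos(psi)*np.cos(e),np.sin(e)]);u=np.array([-np.sin(psi)*np.sin(e),np.cos(psi)*np.sin(e),np.cos(e)])
    return P,f,u
def fit(obs,q0):
    # obs: (cam, u,v, along,up)
    def r(q):
        P,f,u=pose(q);return np.concatenate([np.array(proj(d,P+l*f+h*u))-(x,y) for d,x,y,l,h in obs])
    o=least_squares(r,q0,loss="soft_l1");return o.x,r(o.x).reshape(-1,2)
E
python3 - <<'E'
from fit import *
np.set_printoptions(precision=3,suppress=True)
a=ld("scene0");b=ld("side0")
N=(280,6);T=(219,80)
print(fit([(a,235,163,*N),(b,266.3,161,*N),(a,278,149,*T),(b,246.5,166,*T)],[549,255,.18,.23]))
a=ld("s3");b=ld("d3")
print(fit([(a,225,152,*N),(b,287.5,155.5,*N),(a,265.5,138.5,*T)],[552,223,.05,.23]))
E
```

```text
(array([575.762, 263.783,   0.063,   0.279]), array([[ 2.174, -0.1  ],
       [-1.429,  2.123],
       [-1.358, -0.963],
       [ 0.253, -2.277]]))
(array([559.581, 224.085,   0.024,   0.274]), array([[ 0.562, -0.613],
       [-1.999,  2.079],
       [-3.479, -1.592]]))
```

>>> send_rows(deltas=[[0.85,-0.005,0,0.015,0],[0.85,-0.011,0,0.04,0],[0.85,-0.018,0,0.065,0],[0.85,-0.024,0,0.09,0],[0.85,-0.03,0,0.115,0],[0.85,-0.034,0,0.133,0],[0.85,-0.034,0,0.133,0]])

```text
clock: 5.92
tool_pos: [557.7, 102.3, 121.1]
tool_rot: [-0.0, 0.69, 0.724, 0.0]
contact_force: [0.6, 0.4, 1.1]
gripper_width: 23.5
grip_force: 31.0
```

```bash
python3 - <<'E'
from h import *
import cv2
from plant import sense
s=sense();print(s["clock"],s["tool_pos"],s["contact_force"],s["moment"],s["gripper_width"],s["grip_force"])
snap("s4","scene",6,(205,145,66,100))
snap("d4","side",6,(250,140,66,100))
a=cv2.imread("pics/s4.png");b=cv2.imread("pics/d4.png")
cv2.imwrite("pics/m4.png",np.hstack([a,b]))
E
```

```text
5.925 [557.71175643 102.34104728 121.08926583] [0.64141191 0.37609241 1.06431785] [ 0.6090373  -0.36469385 -0.03051944] 23.519846912122258 30.956363081932068
```

View pics/m4.png

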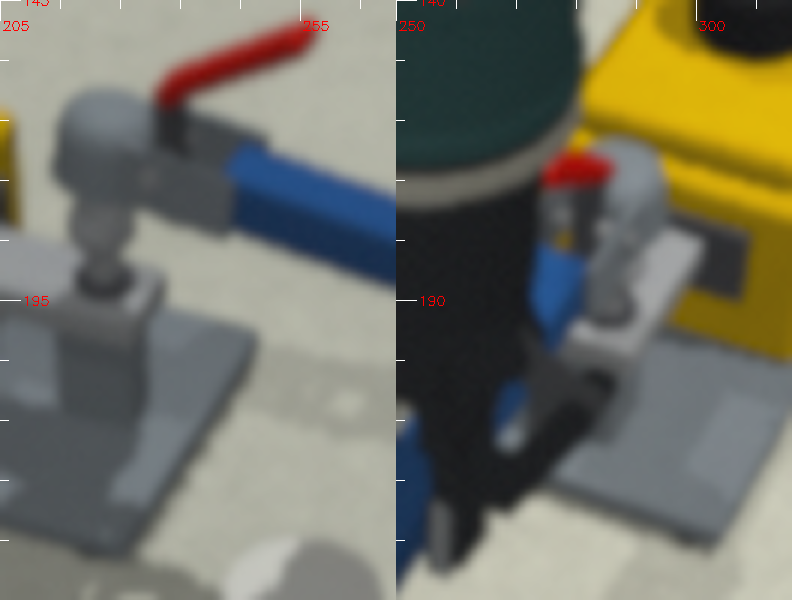

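```bash
python3 - <<'E'
from fit import *
np.set_printoptions(precision=1,suppress=True)
a=ld("s4");b=ld("d4")
print("cup mid",tri((a,222.2,168),(b,288.9,171)),"\nball",tri((a,222,182.2),(b,286.3,183)))
for e in(.08,.1,.13):
    P,f,u=pose([552.3,222.6,.047,e]);S=P+280*f
    print(e,S,"mouth",proj(a,S-7*u),proj(b,S-7*u),"cen",proj(a,S),proj(b,S),"top",proj(a,S+22*u),proj(b,S+22*u))
E
```

```text
cup mid (array([562.1, -56.5, 135.9]), [np.float64(1.4679454375132646), np.float64(1.4679454375133545)]) 
ball (array([565.3, -56. , 100.7]), [np.float64(0.6769466710386078), np.float64(0.676946671038672)])
0.08 [565.4 -56.2 122.4] mouth (np.float64(221.22377461229894), np.float64(176.25124827388044)) (np.float64(286.6617187897894), np.float64(178.0933214817635)) cen (np.float64(221.34631116098964), np.float64(173.60421437485007)) (np.float64(286.75412608951643), np.float64(175.84310656291646)) top (np.float64(221.73881893912392), np.float64(165.1252633561021)) (np.float64(287.0509642502231), np.float64(168.61478521082856))
0.1 [565.4 -55.7 128. ] mouth (np.float64(221.28570334836238), np.float64(174.12268296372832)) (np.float64(286.75194405223806), np.float64(176.27092916929695)) cen (np.float64(221.46927610129305), np.float64(171.47757850997036)) (np.float64(286.81778312970084), np.float64(174.04184741074863)) top (np.float64(222.0574231994408), np.float64(163.00295205294606)) (np.float64(287.02937473659097), np.float64(166.87809285408136))
0.13 [565.3 -54.7 136.3] mouth (np.float64(221.47005532414542), np.float64(170.9317837777915)) (np.float64(286.8475324784109), np.float64(173.56823547250596)) cen (np.float64(221.7463353832758), np.float64(168.29119078877346)) (np.float64(286.8728604816929), np.float64(171.3721559249518)) top (np.float64(222.6317881360444), np.float64(159.8283276403185)) (np.float64(286.9543149257728), np.float64(164.3096000373019))
```

Scene crop: socket cup (222,169) sits right above ball (221.8,182). Side: cup axis ~287 over ball 286.3. It is aligned, so I lower it slowly.

>>> send_rows(deltas=[[0.85,-0.002,0,0.007,0],[0.85,-0.004,0,0.015,0],[0.85,-0.006,0,0.023,0],[0.85,-0.009,0,0.031,0],[0.85,-0.011,0,0.04,0],[0.85,-0.011,0,0.04,0]], newtons=25)

```text
clock: 6.78
tool_pos: [557.9, 100.7, 115.3]
tool_rot: [-0.0, 0.69, 0.724, 0.0]
contact_force: [0.6, 1.9, 5.8]
gripper_width: 23.5
grip_force: 31.7
```

>>> send_rows(deltas=[[0.85,0,0,0.005,0],[0.85,0,0,0.01,0],[0.85,0,0,0.015,0],[0.85,0,0,0.015,0]])

```text
clock: 7.28
tool_pos: [557.9, 100.5, 113.2]
tool_rot: [-0.0, 0.69, 0.724, 0.0]
contact_force: [-0.1, 0.2, 7.6]
gripper_width: 23.9
grip_force: 32.0
```

```bash
python3 - <<'E'
from h import *
import cv2
from plant import sense
s=sense();print(s["clock"],s["tool_pos"],s["contact_force"],s["moment"],s["gripper_width"],s["grip_force"])
snap("s5","scene",6,(205,145,66,100))
snap("d5","side",6,(250,140,66,100))
a=cv2.imread("pics/s5.png");b=cv2.imread("pics/d5.png")
cv2.imwrite("pics/m5.png",np.hstack([a,b]))
E
```

```text
7.275 [557.89665841 100.48824735 113.1597276 ] [-0.05847424  0.16090992  7.5903814 ] [0.52289036 0.04029203 0.10926409] 23.91671995959523 32.03669250011444
```

View pics/m5.png

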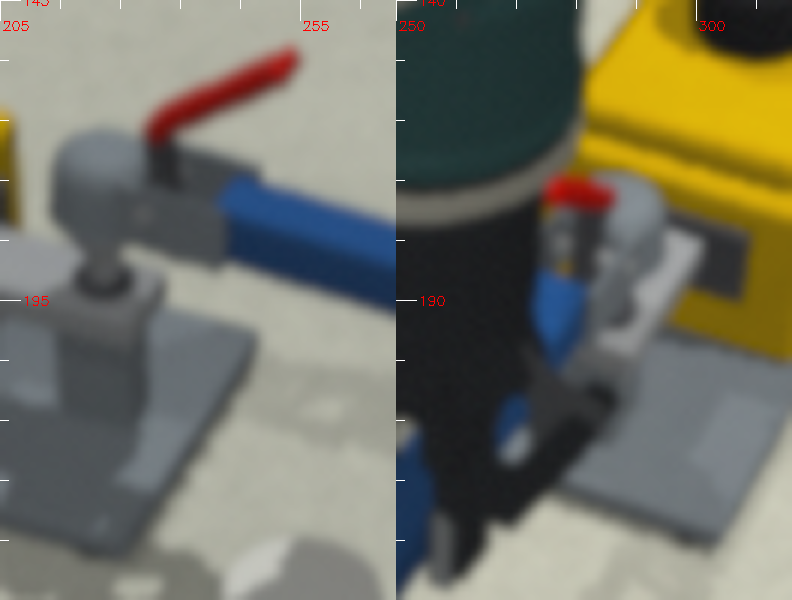

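Scene crop: cup mouth now surrounds the ball's upper half (cup at (222,175)); the nose has about 13 mm still to go. I lower a little more, then release.

>>> send_rows(deltas=[[0.85,0,0,0.006,0],[0.85,0,0,0.012,0],[0.85,0,0,0.018,0],[0.85,0,0,0.018,0]])

```text
clock: 7.88
tool_pos: [557.9, 100.3, 110.4]
tool_rot: [0.0, 0.69, 0.724, 0.0]
contact_force: [-0.3, 0.0, 7.6]
gripper_width: 23.5
grip_force: 32.1
```

>>> send_rows(deltas=[[0.6,0,0,0,0],[0.3,0,0,0,0],[0,0,0,0,0],[0,0,0,0,0],[0,0,0,0,0]])

```text
clock: 8.5
tool_pos: [557.8, 100.3, 110.2]
tool_rot: [0.0, 0.69, 0.724, -0.0]
contact_force: [-0.1, 1.2, 0.2]
gripper_width: 85.7
grip_force: 0.0
```

```bash
python3 - <<'E'
from h import *
from plant import sense
s=sense();print(s["clock"],s["tool_pos"],s["contact_force"],s["moment"],s["gripper_width"],s["grip_force"])
print(go(s,[565.5,-56.5,230],92.7))
E
```

```text
8.5 [557.79862223 100.2594843  110.17357499] [-0.08604325  1.24423479  0.22054253] [ 0.03719873  0.01316185 -0.00344706] 85.6725903011369 0.0
(array([-1.0464079 ,  0.00190516, -0.79873021]), np.float64(92.70569578967537), np.float64(3.164327597428635e-05))
```

>>> send_rows(deltas=[[0,0,0,-0.2,0],[0,0,0,-0.5,0],[0,0,0,-0.85,0],[0.3,-0.2,0,-0.9,0],[0.7,-0.55,0,-0.9,0],[1,-0.85,0,-0.9,0],[1,-1,0,-0.9,0],[1,-1,0,-0.9,0]])

```text
clock: 9.5
tool_pos: [564.7, -51.5, 245.3]
tool_rot: [0.0, 0.691, 0.723, -0.0]
contact_force: [-0.2, 0.9, -0.9]
gripper_width: 0.1
grip_force: 0.0
```

```bash
python3 - <<'E'
from h import *
import cv2
from plant import sense
s=sense();print(s["clock"],s["tool_pos"],s["contact_force"],s["gripper_width"])
print(go(s,[565.5,-61,165],92.7))
snap("s6","scene",6,(205,130,66,100))
snap("d6","side",6,(250,130,66,100))
a=cv2.imread("pics/s6.png");b=cv2.imread("pics/d6.png")
cv2.imwrite("pics/m6.png",np.hstack([a,b]))
E
```

```text
9.5 [564.71890216 -51.45276879 245.30472969] [-0.24363087  0.8500417  -0.94877987] 0.11575564297690262
(array([-0.06352146,  0.00235065,  0.53540008]), np.float64(92.53404149639387), np.float64(-0.0009219916867007467))
```

View pics/m6.png

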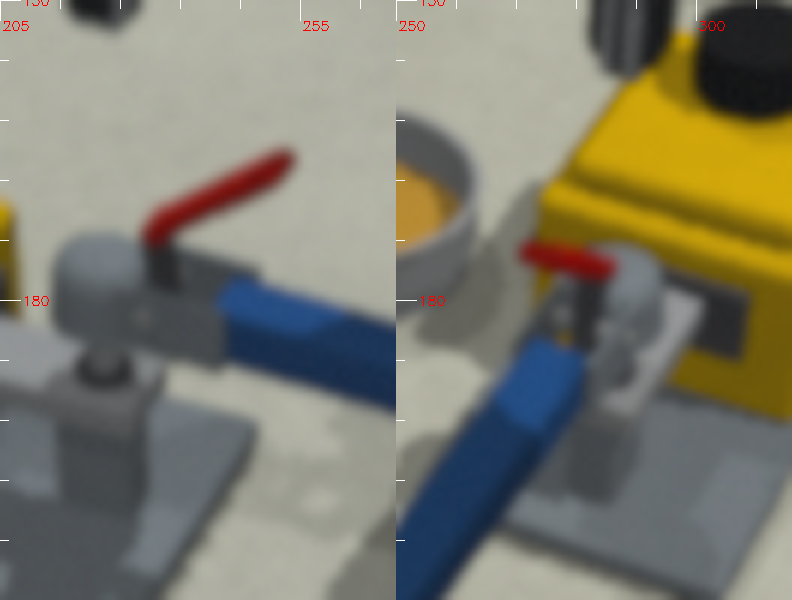

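Scene: cup (222,176) is seated over the ball, only a few mm up, with the lever still up. Side: fingertip is above the nose. Descending for the push.

>>> send_rows(deltas=[[1,-0.03,0,0.1,0],[1,-0.063,0,0.3,0],[1,-0.063,0.002,0.48,0],[1,-0.063,0.002,0.535,0],[1,-0.063,0.002,0.555,0],[1,-0.063,0.002,0.565,0],[1,-0.063,0.002,0.575,0],[1,-0.063,0.002,0.575,0]])

```text
clock: 10.6
tool_pos: [565.8, -58.9, 159.3]
tool_rot: [0.0, 0.69, 0.724, 0.0]
contact_force: [0.2, 0.4, 0.4]
gripper_width: -0.0
grip_force: 0.0
```

>>> send_rows(deltas=[[1,0,0,0.008,0],[1,0,0,0.016,0],[1,0,0,0.024,0],[1,0,0,0.024,0]])

```text
clock: 11.1
tool_pos: [565.6, -59.0, 155.3]
tool_rot: [-0.0, 0.69, 0.724, -0.0]
contact_force: [0.1, 1.2, 0.1]
gripper_width: 0.0
grip_force: 0.0
```

>>> send_rows(deltas=[[1,-0.013,0,0.008,0],[1,-0.013,0,0.016,0],[1,-0.013,0,0.024,0],[1,-0.013,0,0.024,0]])

```text
clock: 11.6
tool_pos: [565.8, -61.1, 151.8]
tool_rot: [0.0, 0.69, 0.724, -0.0]
contact_force: [0.0, -0.1, 0.1]
gripper_width: -0.1
grip_force: 0.5
```

>>> send_rows(deltas=[[1,0,0,0.006,0],[1,0,0,0.012,0],[1,0,0,0.012,0]])

```text
clock: 11.98
tool_pos: [565.7, -60.9, 149.9]
tool_rot: [0.0, 0.69, 0.724, -0.0]
contact_force: [0.1, -1.8, 1.5]
gripper_width: -0.3
grip_force: 0.9
```

>>> send_rows(deltas=[[1,0,0,0.006,0],[1,0,0,0.012,0],[1,0,0,0.012,0]])

```text
clock: 12.35
tool_pos: [565.7, -60.8, 148.0]
tool_rot: [-0.0, 0.69, 0.724, -0.0]
contact_force: [0.7, -1.0, 1.9]
gripper_width: 0.0
grip_force: 0.7
```

>>> send_rows(deltas=[[1,0,0,0.006,0],[1,0,0,0.012,0],[1,0,0,0.012,0]])

```text
clock: 12.72
tool_pos: [565.8, -60.9, 146.6]
tool_rot: [0.0, 0.69, 0.724, 0.0]
contact_force: [-2.0, -0.8, 8.0]
gripper_width: 0.1
grip_force: 4.3
```

>>> send_rows(deltas=[[1,0,0,0.003,0],[1,0,0,0.003,0]])

```text
clock: 12.98
tool_pos: [565.9, -61.0, 146.5]
tool_rot: [0.0, 0.69, 0.724, 0.0]
contact_force: [-3.9, -1.5, 13.7]
gripper_width: -0.2
grip_force: 7.4
```

>>> send_rows(deltas=[[1,0,0,0.003,0],[1,0,0,0.003,0]])

```text
clock: 13.22
tool_pos: [565.9, -61.0, 146.4]
tool_rot: [0.0, 0.69, 0.724, 0.0]
contact_force: [-6.5, -0.7, 20.7]
gripper_width: 0.5
grip_force: 10.4
```

>>> send_rows(deltas=[[1,0,0,-0.001,0],[1,0,0,-0.001,0],[1,0,0,-0.001,0],[1,0,0,-0.001,0],[1,0,0,-0.001,0],[1,0,0,-0.001,0]])

```text
clock: 13.98
tool_pos: [565.9, -61.0, 146.4]
tool_rot: [0.0, 0.69, 0.724, 0.0]
contact_force: [-5.4, -0.4, 18.8]
gripper_width: 0.0
grip_force: 9.2
```

Home: the fingertip is at z≈121.4 against 122 expected, stiff under an 18–20 N push held for 0.75 s. Lifting off, then on to the lever.

>>> send_rows(deltas=[[1,0,0,-0.05,0],[1,0,0,-0.15,0],[1,0,0,-0.3,0],[1,0,0,-0.45,0],[1,0,0,-0.48,0],[1,0.1,0,-0.48,0],[1,0.23,0,-0.48,0],[1,0.25,0,-0.46,0],[1,0.25,0,-0.46,0]])

```text
clock: 15.1
tool_pos: [563.6, -23.2, 213.9]
tool_rot: [-0.0, 0.69, 0.724, -0.001]
contact_force: [-0.5, -0.1, -0.0]
gripper_width: 0.2
grip_force: 0.0
```

```bash
python3 - <<'E'
from fit import *
import cv2
np.set_printoptions(precision=3,suppress=True)
d,s=snap("s7","scene");print(s["clock"],s["tool_pos"],s["contact_force"])
e,_=snap("d7","side")
P,f,u=pose([552.3,222.6,.047,0]);P=np.array([565.5,-56.5,100])-280*f
for nm,c in(("scene",d),("side",e)):
    hsv=cv2.cvtColor(c["pixels"],cv2.COLOR_RGB2HSV);m=((hsv[...,0]<6)|(hsv[...,0]>174))&(hsv[...,1]>150)&(hsv[...,2]>60)
    n,l,st,ce=cv2.connectedComponentsWithStats(m.astype(np.uint8))
    print(nm,[(st[i],ce[i]) for i in range(1,n) if st[i][4]>15])
    for q in(0,.1,.2,.75):
        a=.75-q;pts=[]
        for L in(12,76):   # upper-face ends along handle
            b=L*np.cos(a)-27*np.sin(a);z=L*np.sin(a)+27*np.cos(a);pts.append(proj(c,P+(256-b)*f+(12+z)*u))
        print(q,np.array(pts))
g=np.array([-.047,.9989,0])
for b,z in((43,201.7),(54.5,195),(65.2,185.6),(73.8,174.3),(79,164)):
    t=np.array([565.5,-56.5,0])+b*g+[0,0,z];print(b,t,go(s,t)[0])
E
```

```text
15.1 [563.629 -23.227 213.906] [-0.479 -0.106 -0.012]
scene [(array([229, 158,  23,  15,  80], dtype=int32), array([239.887, 164.65 ]))]
0 [[227.167 168.341]
 [247.984 155.881]]
0.1 [[228.4   168.347]
 [251.214 158.444]]
0.2 [[229.67  168.476]
 [254.232 161.237]]
0.75 [[236.71  171.284]
 [265.699 179.099]]
side [(array([271, 171,  15,   7,  44], dtype=int32), array([278.227, 174.545]))]
0 [[284.46  173.331]
 [275.784 169.843]]
0.1 [[283.916 173.78 ]
 [274.158 173.32 ]]
0.2 [[283.348 174.351]
 [272.61  176.943]]
0.75 [[280.06  179.38 ]
 [266.277 197.398]]
43 [563.479 -13.547 201.7  ] [0.065 0.002 0.081]
54.5 [562.938  -2.06  195.   ] [0.141 0.002 0.126]
65.2 [562.436   8.628 185.6  ] [0.213 0.002 0.189]
73.8 [562.031  17.219 174.3  ] [0.27  0.003 0.264]
79 [561.787  22.413 164.   ] [0.305 0.003 0.333]
```

>>> send_rows(deltas=[[1,0.02,0.002,0.025,0],[1,0.045,0.002,0.055,0],[1,0.065,0.002,0.081,0],[1,0.085,0.002,0.092,0],[1,0.104,0.002,0.103,0],[1,0.123,0.002,0.115,0],[1,0.141,0.002,0.126,0]])

```text
clock: 16.08
tool_pos: [563.5, -2.7, 196.1]
tool_rot: [0.0, 0.69, 0.723, 0.0]
contact_force: [-0.8, -3.5, 6.2]
gripper_width: -0.5
grip_force: 3.4
```

>>> send_rows(deltas=[[1,0.02,0,0.016,0],[1,0.038,0,0.031,0],[1,0.055,0,0.047,0],[1,0.072,0,0.063,0],[1,0.087,0,0.081,0],[1,0.101,0,0.1,0],[1,0.115,0,0.119,0],[1,0.129,0.001,0.138,0]])

```text
clock: 17.08
tool_pos: [562.7, 17.9, 175.5]
tool_rot: [-0.0, 0.69, 0.724, 0.001]
contact_force: [-3.2, 4.0, 10.4]
gripper_width: -0.2
grip_force: 4.4
```

>>> send_rows(deltas=[[1,0.009,0,0.014,0],[1,0.017,0,0.028,0],[1,0.023,0,0.04,0],[1,0.028,0,0.05,0],[1,0.03,0,0.056,0],[1,0.03,0,0.056,0]])

```text
clock: 17.82
tool_pos: [562.4, 22.5, 167.0]
tool_rot: [-0.0, 0.69, 0.724, 0.001]
contact_force: [-1.9, 3.0, 6.8]
gripper_width: 0.1
grip_force: 3.1
```

>>> send_rows(deltas=[[1,0.002,0,0.006,0],[1,0.003,0,0.012,0],[1,0.003,0,0.016,0],[1,0.003,0,0.016,0]])

```text
clock: 18.32
tool_pos: [562.6, 23.1, 164.7]
tool_rot: [-0.0, 0.69, 0.724, 0.001]
contact_force: [-2.4, 5.2, 8.4]
gripper_width: 0.2
grip_force: 3.8
```

>>> send_rows(deltas=[[1,0,0,0.005,0],[1,0,0,0.009,0],[1,0,0,0.009,0]])

```text
clock: 18.7
tool_pos: [562.7, 23.1, 163.6]
tool_rot: [-0.0, 0.69, 0.724, 0.001]
contact_force: [-3.1, 5.8, 10.4]
gripper_width: -0.1
grip_force: 5.9
```

>>> send_rows(deltas=[[1,-0.003,0,0.004,0],[1,-0.003,0,0.004,0]])

```text
clock: 18.95
tool_pos: [562.9, 23.1, 163.4]
tool_rot: [-0.0, 0.69, 0.724, 0.001]
contact_force: [-6.0, 8.1, 18.4]
gripper_width: 0.2
grip_force: 9.2
```

>>> send_rows(deltas=[[1,0,0,0.003,0],[1,0,0,0.003,0]])

```text
clock: 19.2
tool_pos: [562.9, 23.1, 163.2]
tool_rot: [-0.0, 0.69, 0.724, 0.001]
contact_force: [-7.0, 8.6, 23.0]
gripper_width: -0.1
grip_force: 11.7
```

Stiff stop at fingertip z≈138.2 (139 expected): the lever is fully down. Lifting clear and checking with image code.

>>> send_rows(deltas=[[1,0,0,-0.02,0],[1,0,0,-0.08,0],[1,0,0,-0.25,0],[1,0,0,-0.5,0],[1,0.1,0,-0.8,0],[1,0.1,0,-1,0],[1,0.1,0,-1,0]])

```text
clock: 20.08
tool_pos: [562.3, 36.4, 314.3]
tool_rot: [0.001, 0.69, 0.724, 0.002]
contact_force: [0.1, 0.5, -0.0]
gripper_width: -0.1
grip_force: 0.0
```

```bash
python3 - <<'E'
from fit import *
import cv2
np.set_printoptions(precision=1,suppress=True)
d,s=snap("s8","scene");print(s["clock"],s["tool_pos"],s["contact_force"])
e,_=snap("d8","side")
f,u=pose([0,0,.047,0])[1:];P=np.array([565.5,-56.5,100])-280*f
h=np.cross(f,u)
for nm,c,o in(("scene",d,ld("scene0")),("side",e,ld("side0"))):
    im=c["pixels"];hsv=cv2.cvtColor(im,cv2.COLOR_RGB2HSV);m=((hsv[...,0]<6)|(hsv[...,0]>174))&(hsv[...,1]>150)&(hsv[...,2]>60)
    n,l,st,ce=cv2.connectedComponentsWithStats(m.astype(np.uint8))
    print(nm,[(st[i],ce[i]) for i in range(1,n) if st[i][4]>15])
    for q in(.55,.65,.75):
        a=.75-q;p=np.array([proj(c,P+(256-(L*np.cos(a)-Z*np.sin(a)))*f+(12+L*np.sin(a)+Z*np.cos(a))*u+w*h) for L in(12,76) for Z in(20,27) for w in(-9,9)])
        print(q,p.min(0),p.max(0),p.mean(0))
    # drive shift: yellow and cap region, start vs now
    def cen(i,lo,hi):
        k=cv2.inRange(cv2.cvtColor(i,cv2.COLOR_RGB2HSV),lo,hi);
        r=np.zeros_like(k);r[100:260,110:350]=k[100:260,110:350];ys,xs=np.nonzero(r);return xs.mean(),ys.mean(),len(xs)
    for i in(o["pixels"],im): print("yellow",cen(i,(20,180,60),(30,255,255)))
E
```

```text
20.075 [562.3  36.4 314.3] [ 0.1  0.5 -0. ]
scene [(array([236, 171,  30,  12, 166], dtype=int32), array([250.4, 176.6]))]
0.55 [232.3 167.6] [265.  177.7] [248.7 172.6]
0.65 [233.5 168.2] [266.4 181.1] [250.1 174.6]
0.75 [234.8 169. ] [267.4 184.4] [251.2 176.6]
yellow (np.float64(170.15800561797752), np.float64(185.12675561797752), 2848)
yellow (np.float64(170.17081725710278), np.float64(185.12065941774816), 2851)
side [(array([264, 179,  19,  21, 174], dtype=int32), array([273., 189.]))]
0.55 [263.7 175.9] [285.1 194.5] [274.5 185.1]
0.65 [262.9 176.9] [284.5 198. ] [273.7 187.4]
0.75 [262.3 178. ] [283.9 201.4] [273.1 189.6]
yellow (np.float64(300.91435079726654), np.float64(165.00865603644647), 2195)
yellow (np.float64(299.13154362416105), np.float64(164.4496644295302), 2235)
```

```bash
python3 -c "
from plant import close_job
print(close_job())"
```

```text
the job is handed in; nothing more can be done
None
```

The hitch is coupled and latched, and the job is handed in at about 20 s of the 72 s allowed. The nose was pressed home at about 19 N for 0.75 s with the lever up. The red lever was then pressed to its stop, peaking at about 26 N in total. The drive unit did not move, and the tool is clear.

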